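Prime the boot-soap pump on the laundry counter

TASK

Prime the new pump on the aluminium boot-soap bottle (the one with the black pump head): press its head fully down to the stop twice, letting it come all the way up after each stroke. Leave the bottle standing upright in its place with the head up, and neither press nor knock the amber lotion bottle with the white pump head.

Things in the scene. Friction and masses are not known exactly. Their poses are not given: they have to be found in the camera images.
- soap_bottle: The boot-soap bottle: a loose, upright, round bottle of brushed aluminium, 72 mm in diameter, with a black band near its foot, a black collar (34 mm in diameter, its top 138 mm above the counter) and a black pump head; about 0.4 to 0.85 kg. Origin: centre of its underside on the counter; z runs up its axis; the pump's nozzle points to its -x. Do not confuse it with the plain aluminium canister (80 mm in diameter, 130 mm high), which has a ridged steel twist cap and no pump.
- soap_top (a point): Centre of the flat top of the boot-soap bottle's black pump head, 175 mm above the counter when the head is up; it moves with the head. The head is a round disc 36 mm in diameter and 12 mm thick on a thin stem on the bottle's axis; a nozzle 9 mm thick reaches out to 51 mm from the axis, its top 2.5 mm below the head's top. Press here, straight down.
- soap_pump (a joint): Stroke of the boot-soap pump head in m: 0 = fully up, 0.020 = fully down at its stop. A spring pushes it back up by itself: about 3 N to start it, 7 N at the stop.
- lotion_top (a point): Centre of the flat top of the white pump head of the lotion bottle (bystander): a loose amber bottle 68 mm in diameter with a cream label band, head 36 mm in diameter, its top 165 mm above the counter. To be left alone. The two pump bottles and the canister stand in a row across the counter, in any order, their centres more than 150 mm apart.
There are look-alikes about, which are no part of the job. What is shaped like the soap_bottle but blue or turquoise is not meant.

How it is judged:
On the way, in this order (a step that is already met when the one before it is completed fails the run):
1. the boot-soap pump head is pressed down to its stop (at least 16 of its 20 mm) (value of joint soap_pump above 0.016 m), for 0.1 s.
2. the head has come back up (within 4 mm) (value of joint soap_pump below 0.004 m), for 0.1 s.
3. the head is pressed down to its stop a second time (value of joint soap_pump above 0.016 m), for 0.1 s.
At the end, for the whole second after the job is handed in: After two full strokes the boot-soap pump head is back up (within 4 mm), and its bottle stands upright (within about 6 degrees), at rest, within 30 mm of where it stood (value of joint soap_pump below 0.004 m and angle between soap_bottle's own z axis and vertical below 0.1 rad and distance of soap_bottle from where it was at the start of the episode below 0.03 m and linear speed of soap_bottle below 0.02 m/s); the robot touches nothing.
It fails at once if the lotion bottle's pump head is pressed, or the bottle knocked, so that the head's top moves more than 12 mm (distance of lotion_top from where it was at the start of the episode above 0.012 m).
It fails at once if the boot-soap bottle is tipped more than about 17 degrees (angle between soap_bottle's own z axis and vertical above 0.3 rad).
It also fails if it takes over 32 s, if anything falls off the work surface, if the arm or the gripper's body presses on something with over 40 N, if the wrist force passes 120 N, or if a joint passes its speed limit or range.

ROBOT

A 6-joint arm with a two-finger parallel gripper is mounted at the origin on the work surface. World frame = base frame: x ahead of the robot, y to its left, z up, the work surface at z = 0. Lengths are in m, angles in rad, forces in N, time in s.
With the tool pointing down it reaches from about 0.25 to 0.85 m from the base axis. Payload 12.5 kg.
Tool frame: the origin (TCP) lies at the very end of the fingers, on their centre line; the grasp point (between the pads) lies 19 mm behind it; z points along the fingers, y is the direction in which the jaws open and shut (so a half turn about z gives the same grasp; the last joint's range is limited). The gripper opens to 93 mm and grips with 3 to 60 N. Pads are 15 mm wide; open, the fingers measure 128 mm over their backs; the gripper's body (75 mm by 188 mm) begins 65 mm behind the grasp point.
Start: joints at [-1.398, 0.351, 1.652, -0, 1.139, -0.085], TCP at [0.14, -0.532, 0.219] pointing down, gripper open.
Joint ranges: [-2.75, 2.75], [-0.79, 2.1], [0.01, 2.65], [-1.57, 4.71], [0.07, 3.14], [-2.87, 2.87]. Speed limits (rad/s): [2.22, 2.22, 2.79, 3.14, 3.14, 3.14].

INTERFACE

Orientations are given as a unit quaternion [w, x, y, z].
In Python, from workcell import env, imaging gives the robot as it stands.
- The arm moves only by the shell command python3 -m inch 'ROWS' [OPENING] [FORCE]. ROWS is JSON, a list of rows, each a list of 4 numbers: the shift along the tool's x, y, z in cm, then the turn about the tool's z in rad. In form: [[dx, dy, dz, spin], ...]. A call has 1 to 5 rows; each row shifts and turns the commanded pose from where the row before left it, along the tool's axes as they then stand; what a row does not reach is not made up. A row lasts 1/10 s, in which the tool goes at most 50 mm and 8.59 degrees, less where a joint would pass 70% of its speed; a pose out of reach is approached as far as the arm can. A call with a gripper value outside its range is refused whole. OPENING is the finger opening in cm, from 0 to 9.3, set as the call begins (- or left out, the last holds). The fingers move at their own pace and stop on an object; FORCE is the grip in N (left out, the last holds). Time passes only in rows, so rows that do not move let the fingers close. It gives the time, the measured TCP pose, the force and the opening at its end, in the units of the state.
- env.observe(): the state, without advancing time (a new reading comes with each control period).
- imaging.camera(name): name is "side" or "top"; returns a dict with "color" (480x640x3 uint8, red, green, blue), "depth" (480x640 float32, m along the optical axis (not along the pixel's ray), 0 where there is no reading), "fx", "fy", "cx", "cy" (pixels), "k1" (the pictures are not rectified: a ray, as slopes to the right and down, at radius r is drawn at 1 + k1 r^2 times it, then the intrinsics apply), "world_from_camera" (4x4, takes a point from camera to world coordinates). Camera axes: x right, y down, z forward; pixel columns grow to the right and rows downward; lengths in m; the calibration is good to about 2 mm. A picture is of the moment at which its call begins.
- env.hand_in(): hands the job in, once; it reports no verdict.
The state is a dict: "t": time; "q": joint angles; "joint_velocities": joint speeds; "joint_torque": joint torques, N m; "position": TCP position; "tool_rot": TCP orientation; "wrist_force": force on the tool from outside, world axes, zero at the start; "ft_torque": the same for the moment, N m; "gripper_width": finger opening in m.
Only numpy, scipy, OpenCV 4.12 (cv2) and the standard library are available. Lean on these libraries where they do the work, as an engineer would, in place of code of your own. Each camera call takes 0.05 s, during which the arm holds its last target.

## Working session

There is one attempt and no reset: what is moved stays moved. The work goes in short steps, Python scripts to look and compute and a shell command to move; the robot and the scene stay as the last step left them, time stands still between calls to the robot, and variables do not carry over. Pictures are saved under pics/ and viewed, and the job is handed in when it is done.

```bash
mkdir -p pics
cat > h.py <<'E'
import numpy as np,cv2
from workcell import env,imaging
def snap(n,f):
    c=imaging.camera(n); np.savez(f'{f}.npz',**c); cv2.imwrite(f'pics/{f}.png',c['color'][:,:,::-1]); return c
def ray(c,u,v):
    d=np.array([(u-c['cx'])/c['fx'],(v-c['cy'])/c['fy']]); s=d.copy()
    for _ in range(20): s=d/(1+c['k1']*(s@s))
    T=c['world_from_camera']; return T[:3,3],T[:3,:3]@np.array([s[0],s[1],1.])
def onplane(c,u,v,z):
    o,r=ray(c,u,v); return o+r*(z-o[2])/r[2]
E
python3 - <<'E'
from h import *
for n in('side','top'):
    c=snap(n,n+'0'); print(n,c['fx'],c['cx'],c['cy'],c['k1'],c['world_from_camera'].round(3).tolist())
s=env.observe(); print(s)
E
```

```text
side 521.604687662001 308.759348102977 245.36747452224398 -0.08599285900074113 [[-0.898, -0.257, 0.358, 0.086], [-0.441, 0.51, -0.739, 0.962], [0.007, -0.821, -0.571, 0.819], [0.0, 0.0, 0.0, 1.0]]
top 473.35824228936127 318.0948874712014 242.94174407997698 0.035245850710514774 [[-0.019, -0.986, 0.163, 0.392], [-1.0, 0.023, 0.019, 0.031], [-0.022, -0.163, -0.986, 0.957], [0.0, 0.0, 0.0, 1.0]]
{'t': 0.1, 'q': array([-1.39761637e+00,  3.51211803e-01,  1.65235263e+00,  7.34432788e-06,
        1.13911180e+00, -8.46249519e-02]), 'joint_velocities': array([-0.00067731, -0.00161906, -0.00222726, -0.00038212,  0.000978  ,
       -0.0004607 ]), 'joint_torque': array([ 6.96391162e-04, -4.98028886e+01, -2.85702860e+01,  7.00703077e-02,
        2.39761930e-02, -4.57839667e-05]), 'position': array([ 0.14018653, -0.53151157,  0.21814197]), 'tool_rot': array([-5.41405764e-04,  9.91703628e-01,  1.28544235e-01, -2.06500466e-05]), 'wrist_force': array([0.87434681, 0.16636507, 0.13095767]), 'ft_torque': array([-0.03860347, -0.0025376 ,  0.03044089]), 'gripper_width': 0.09284877348335567}
```

View pics/side0.png

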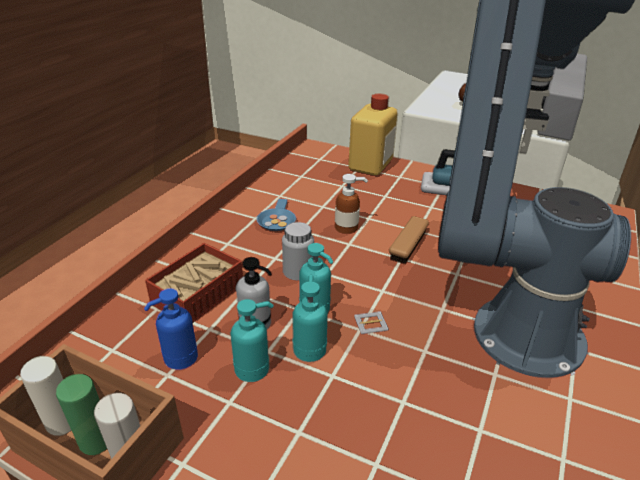

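View pics/top0.png

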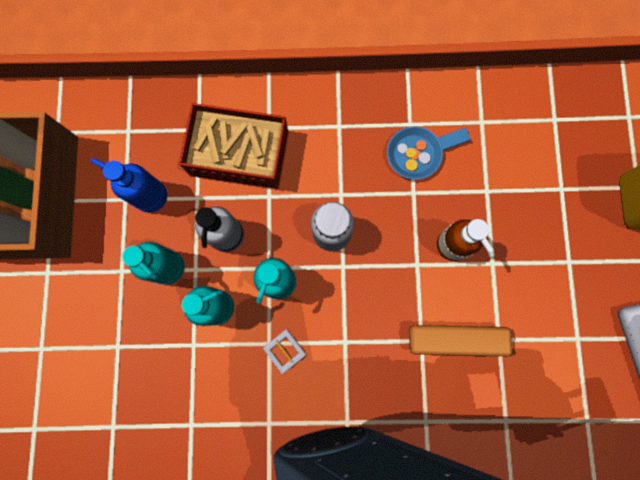

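Candidates:
- Top (207,222) / side (252,270): black head on a grey body.
- Top (140,256), (200,300), (268,268): teal bottles.
- Top (115,172): blue bottle.
- Top (333,222): canister with a ridged cap and no pump.
- Top (477,232): white-headed lotion bottle.

Only the first one is aluminium with a black pump. I'll confirm it with a crop and measure it.

Run:
```python
from h import *
t=dict(np.load('top0.npz'));s=dict(np.load('side0.npz'))
a=cv2.resize(t['color'][180:280,150:270],None,fx=4,fy=4,interpolation=2)[:400,:400]
b=cv2.resize(s['color'][245:345,210:310],None,fx=4,fy=4,interpolation=2)
cv2.imwrite('pics/crop.png',np.hstack([a,b])[:,:,::-1])
for n,c,(x0,y0,x1,y1) in(('top',t,(180,195,250,260)),('side',s,(230,250,285,300))):
    m=np.zeros((480,640),np.uint8); m[y0:y1,x0:x1]=(c['color'][y0:y1,x0:x1].max(2)<60)
    k,l,st,ce=cv2.connectedComponentsWithStats(m)
    for i in range(1,k):
        if st[i,4]>25:print(n,st[i],ce[i])
    for d in [(207,214)] if n=='top' else [(252,264)]:
        print(c['depth'][d[1]-2:d[1]+3,d[0]-2:d[0]+3].round(3)); print(onplane(c,*d,0.175))
# depth point cloud of head
for c,(x0,y0,x1,y1) in((t,(190,200,225,250)),(s,(235,255,275,285))):
    P=[]
    for v in range(y0,y1):
        for u in range(x0,x1):
            z=c['depth'][v,u]
            if z>0:
                o,r=ray(c,u,v);p=o+r*z
                if .168<p[2]<.182:P.append(p)
    P=np.array(P);print(len(P),P.min(0),P.max(0),P.mean(0)) if len(P) else print('none')
```

```text
top [196 208  25  39 511] [207.3816047  221.99021526]
top [211 216  33  36 465] [231.40860215 238.31397849]
[[0.807 0.805 0.805 0.803 0.806]
 [0.806 0.804 0.805 0.806 0.805]
 [0.803 0.803 0.801 0.803 0.806]
 [0.804 0.804 0.803 0.803 0.802]
 [0.802 0.804 0.803 0.802 0.803]]
[0.5757198  0.23396253 0.175     ]
side [242 257  30  28 378] [252.68518519 270.21957672]
side [230 272   9  21  96] [233.38541667 281.45833333]
[[1.075 1.073 1.072 1.078 1.075]
 [1.071 1.072 1.073 1.072 1.075]
 [1.066 1.067 1.069 1.069 0.   ]
 [1.068 1.066 1.066 1.066 1.068]
 [1.064 1.066 1.064 1.064 1.068]]
[0.56483042 0.24153357 0.175     ]
441 [0.52159465 0.21983821 0.16872274] [0.58850869 0.25424826 0.17938999] [0.56416879 0.23747606 0.17512385]
237 [0.52449997 0.21861671 0.16804544] [0.58974782 0.25673654 0.17934176] [0.56309832 0.2409645  0.17464114]
```

View pics/crop.png

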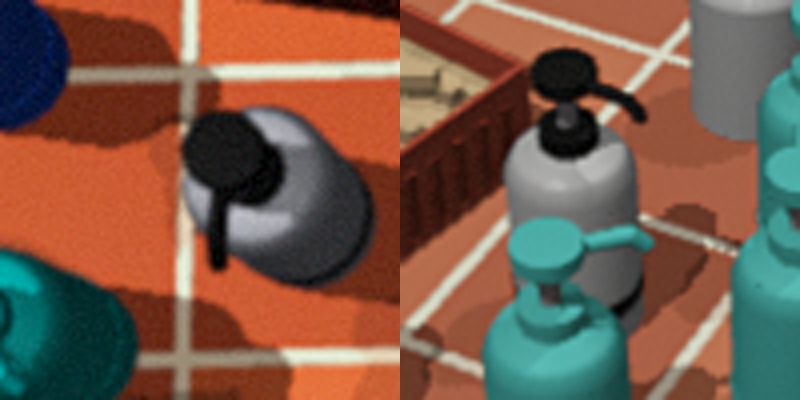

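The crop confirms it: a black disc head on a grey metal body. The disc centre is at top (206,217) and side (250.5,262.5). Next I work out the centre and the travel in tool axes.

Run:
```python
from h import *
from scipy.spatial.transform import Rotation as R
t=dict(np.load('top0.npz'));s=dict(np.load('side0.npz'))
for c,(x0,y0,x1,y1) in((t,(190,200,225,250)),(s,(235,255,275,285))):
    P=[]
    for v in range(y0,y1):
        for u in range(x0,x1):
            z=c['depth'][v,u]
            if z>0 and c['color'][v,u].max()<75:
                o,r=ray(c,u,v);p=o+r*z
                if .168<p[2]<.182:P.append(p[:2])
    P=np.array(P); Q=P[P[:,0]>.562]
    r=cv2.minEnclosingCircle(P[P[:,0]>.556].astype(np.float32)); print(len(P),'circle',r, 'xmax',np.percentile(P[:,0],98),'y',np.percentile(P[P[:,0]>.56][:,1],[2,98]))
print(onplane(t,206.2,217.5,.173),onplane(s,250.5,262.5,.175))
q=env.observe(); p=q['position'];w=q['tool_rot']; M=R.from_quat([*w[1:],w[0]]).as_matrix();print(M.round(4))
print((M.T@(np.array([.570,.238,.215])-p)*100).round(2))
# heights of everything
for u,v in((380,180),(630,200),(20,190),(10,230),(477,232),(115,172)):
    o,r=ray(t,u,v);print(u,v,(o+r*t['depth'][v,u]).round(3))
```

```text
401 circle ((0.5714886784553528, 0.2370651513338089), 0.017501508817076683) xmax 0.5857877872455572 y [0.22087577 0.25166988]
212 circle ((0.569861650466919, 0.23776093125343323), 0.019262345507740974) xmax 0.5850309112527644 y [0.2228032  0.25493026]
[0.57012558 0.23573174 0.173     ] [0.57028252 0.23850336 0.175     ]
[[ 9.67e-01  2.55e-01 -2.00e-04]
 [ 2.55e-01 -9.67e-01  1.10e-03]
 [ 1.00e-04 -1.10e-03 -1.00e+00]]
[ 61.18 -63.45   0.39]
380 180 [ 0.68  -0.082  0.003]
630 200 [ 0.614 -0.555  0.043]
20 190 [0.651 0.613 0.085]
10 230 [0.57  0.613 0.103]
477 232 [ 0.535 -0.221  0.168]
115 172 [0.652 0.392 0.178]
```

```bash
python3 -m inch '[[0,0,-2,0],[0,0,-2,0],[1,-1,0,0],[2,-2,0,0],[2,-2,0,0]]' 0 20; python3 -m inch '[[2.5,-2.5,0,0],[2.5,-2.5,0,0],[2.5,-2.5,0,0],[2.5,-2.5,0,0],[2.5,-2.5,0,0]]'; python3 -m inch '[[2.5,-2.5,0,0],[2.5,-2.5,0,0],[2.5,-2.5,0,0],[2.5,-2.5,0,0],[2.5,-2.5,0,0]]'
```

```text
t: 0.6
position: [0.1762, -0.4689, 0.2574]
tool_rot: [-0.001, 0.992, 0.128, -0.0]
wrist_force: [0.9, -0.5, 0.2]
gripper_width: 0.0574
t: 1.1
position: [0.2651, -0.3155, 0.2575]
tool_rot: [-0.001, 0.992, 0.129, -0.0]
wrist_force: [0.1, 0.6, -0.2]
gripper_width: 0.0178
t: 1.6
position: [0.3536, -0.163, 0.2577]
tool_rot: [-0.0, 0.992, 0.129, -0.0]
wrist_force: [0.1, -0.0, -0.5]
gripper_width: 0.0004
```

```bash
python3 -m inch '[[2.5,-2.5,0,0],[2.5,-2.5,0,0],[2.5,-2.5,0,0],[2.5,-2.5,0,0],[2.5,-2.5,0,0]]'; python3 -m inch '[[2.5,-2.5,0,0],[2.5,-2.5,0,0],[2.5,-2.5,0,0],[2.5,-2.5,0,0],[2.5,-2.5,0,0]]'; python3 -m inch '[[2,-2.5,0,0],[2,-2.5,0,0],[1,-1.5,0,0],[0.5,-0.5,0,0],[0,0,0,0]]'
python3 - <<'E'
from h import *
from scipy.spatial.transform import Rotation as R
q=env.observe(); p=q['position'];w=q['tool_rot']; M=R.from_quat([*w[1:],w[0]]).as_matrix()
print(p,(M.T@(np.array([.5705,.2373,.175])-p)*100).round(2)); c=snap('side','side1')
cv2.imwrite('pics/c1.png',cv2.resize(c['color'][150:350,150:400],None,fx=3,fy=3)[:,:,::-1])
E
```

```text
t: 2.1
position: [0.4424, -0.0104, 0.2576]
tool_rot: [-0.0, 0.992, 0.129, -0.001]
wrist_force: [0.6, 0.1, 0.3]
gripper_width: 0.0002
t: 2.6
position: [0.5313, 0.1421, 0.2574]
tool_rot: [0.0, 0.992, 0.129, -0.001]
wrist_force: [0.5, -0.6, 0.8]
gripper_width: 0.0006
t: 3.1
position: [0.5666, 0.2224, 0.2576]
tool_rot: [0.0, 0.992, 0.129, -0.001]
wrist_force: [-0.0, -0.0, -0.7]
gripper_width: 0.0007
[0.56656362 0.22239227 0.25764313] [ 0.77 -1.34  8.26]
```

View pics/c1.png

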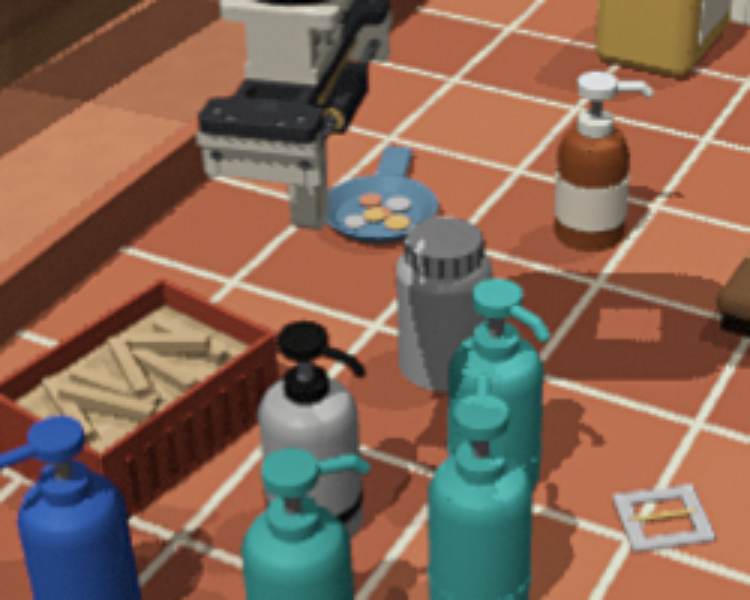

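The lotion bottle and the other objects haven't moved. The closed fingertips, at crop (308,225), hang above the black head at (303,340). I'll correct laterally and descend to about 10 mm above it.

```bash
python3 -m inch '[[0.8,-1.3,0,0],[0,0,2,0],[0,0,2,0],[0,0,2,0],[0,0,1,0]]'; python3 -m inch '[[0,0,0,0],[0,0,0,0]]'
python3 - <<'E'
from h import *
from scipy.spatial.transform import Rotation as R
q=env.observe(); p=q['position'];w=q['tool_rot']; M=R.from_quat([*w[1:],w[0]]).as_matrix()
print(p,(M.T@(np.array([.5705,.2373,.175])-p)*100).round(2)); c=snap('side','side2');d=snap('top','top2')
cv2.imwrite('pics/c2.png',np.hstack([cv2.resize(x,(400,400)) for x in(c['color'][210:310,200:300],d['color'][160:260,150:250])])[:,:,::-1])
E
```

```text
t: 3.65
position: [0.5711, 0.2364, 0.1871]
tool_rot: [0.0, 0.992, 0.128, -0.001]
wrist_force: [-0.7, -0.1, -0.6]
gripper_width: 0.0006
t: 3.85
position: [0.572, 0.2367, 0.1895]
tool_rot: [-0.0, 0.992, 0.128, 0.0]
wrist_force: [-0.9, -0.5, 0.4]
gripper_width: 0.0003
[0.57198778 0.23667207 0.18947484] [-0.13 -0.1   1.45]
```

View pics/c2.png

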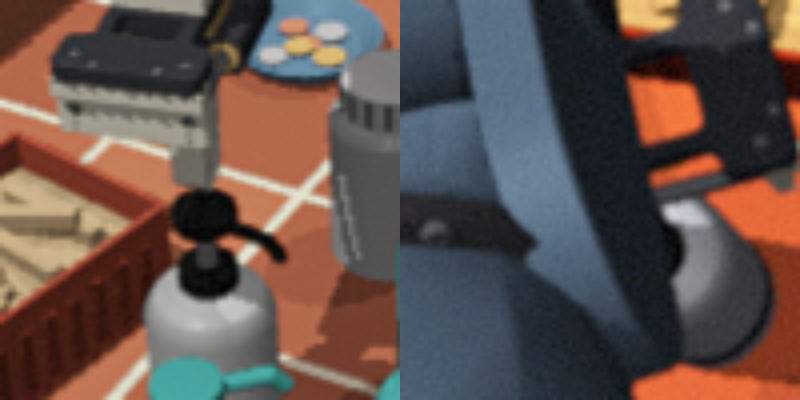

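The fingers are centred over the head at side crop (195,200). Pressing in small increments now, watching the force.

```bash
python3 -m inch '[[0,0,0.5,0],[0,0,0.5,0],[0,0,0.5,0],[0,0,0.5,0],[0,0,0,0]]'; python3 -m inch '[[0,0,0.3,0],[0,0,0.3,0],[0,0,0.2,0],[0,0,0,0]]'
```

```text
t: 4.45
position: [0.5717, 0.2366, 0.1682]
tool_rot: [-0.0, 0.992, 0.129, -0.0]
wrist_force: [-0.2, 0.3, 3.6]
gripper_width: 0.0008
t: 4.85
position: [0.5717, 0.2366, 0.1606]
tool_rot: [-0.0, 0.992, 0.129, 0.0]
wrist_force: [-1.2, -0.1, 5.5]
gripper_width: 0.0004
```

Spring forces look right. Continuing to the stop.

```bash
python3 -m inch '[[0,0,0.2,0],[0,0,0.2,0],[0,0,0,0]]'; python3 -m inch '[[0,0,0.1,0],[0,0,0,0],[0,0,0,0]]'
```

```text
t: 5.15
position: [0.5717, 0.2366, 0.1567]
tool_rot: [-0.0, 0.992, 0.129, 0.0]
wrist_force: [-1.1, -1.2, 5.5]
gripper_width: 0.0004
t: 5.45
position: [0.5717, 0.2366, 0.1559]
tool_rot: [-0.0, 0.992, 0.129, 0.0]
wrist_force: [-0.8, 0.0, 6.6]
gripper_width: 0.0005
```

```bash
python3 -m inch '[[0,0,0.1,0],[0,0,0,0],[0,0,0,0]]'; python3 -m inch '[[0,0,0.1,0],[0,0,0,0],[0,0,0,0]]'
```

```text
t: 5.75
position: [0.5718, 0.2366, 0.1553]
tool_rot: [-0.0, 0.992, 0.129, 0.0]
wrist_force: [-2.2, 0.1, 9.5]
gripper_width: 0.0006
t: 6.05
position: [0.5722, 0.2367, 0.1552]
tool_rot: [-0.0, 0.992, 0.129, 0.001]
wrist_force: [-3.8, -0.6, 15.9]
gripper_width: 0.0006
```

The force climbed to 15.9 N with no further travel at z≈0.155, so the head is at its stop. Releasing.

```bash
python3 -m inch '[[0,0,-0.5,0],[0,0,-1,0],[0,0,-1,0],[0,0,-1,0],[0,0,0,0]]';python3 -m inch '[[0,0,0,0],[0,0,0,0],[0,0,0,0]]'
python3 - <<'E'
from h import *
c=snap('side','side3')
cv2.imwrite('pics/c3.png',np.hstack([cv2.resize(x,(400,400)) for x in(np.load('side2.npz')['color'][210:310,200:300],c['color'][210:310,200:300])])[:,:,::-1])
E
```

```text
t: 6.55
position: [0.5721, 0.2367, 0.19]
tool_rot: [-0.0, 0.992, 0.129, 0.001]
wrist_force: [0.0, 0.5, -0.4]
gripper_width: 0.0005
t: 6.85
position: [0.5714, 0.2365, 0.1881]
tool_rot: [0.0, 0.992, 0.129, -0.0]
wrist_force: [0.1, -0.5, -0.1]
gripper_width: 0.0003
```

View pics/c3.png

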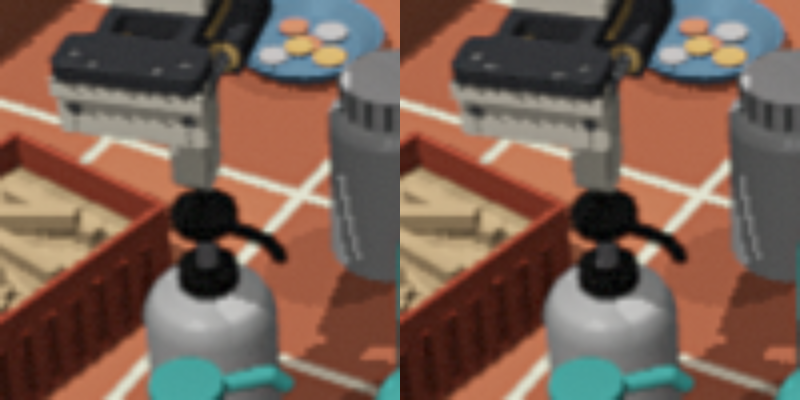

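The head is fully up and the bottle hasn't moved: the crops before and after match, with the head at (203,215) in both. Second stroke.

```bash
python3 -m inch '[[0,0,0.5,0],[0,0,0.5,0],[0,0,0.5,0],[0,0,0.5,0],[0,0,0.3,0]]'; python3 -m inch '[[0,0,0.3,0],[0,0,0.3,0],[0,0,0.2,0],[0,0,0.1,0],[0,0,0,0]]';python3 -m inch '[[0,0,0.1,0],[0,0,0,0],[0,0,0,0]]'
```

```text
t: 7.4
position: [0.5716, 0.2365, 0.1653]
tool_rot: [0.0, 0.992, 0.129, -0.0]
wrist_force: [-0.9, -0.4, 5.1]
gripper_width: 0.0006
t: 7.9
position: [0.5717, 0.2366, 0.1569]
tool_rot: [-0.0, 0.992, 0.129, 0.0]
wrist_force: [-2.4, -0.9, 6.4]
gripper_width: 0.0006
t: 8.2
position: [0.5717, 0.2366, 0.1561]
tool_rot: [-0.0, 0.992, 0.129, 0.0]
wrist_force: [-2.2, 0.0, 5.8]
gripper_width: 0.0004
```

```bash
python3 -m inch '[[0,0,0.2,0],[0,0,0,0],[0,0,0,0]]'; python3 -m inch '[[0,0,0.1,0],[0,0,0,0],[0,0,0,0]]'
```

```text
t: 8.5
position: [0.5722, 0.2368, 0.1553]
tool_rot: [-0.0, 0.992, 0.129, 0.001]
wrist_force: [-3.7, -0.9, 15.2]
gripper_width: 0.0006
t: 8.8
position: [0.5727, 0.2369, 0.1552]
tool_rot: [-0.0, 0.992, 0.129, 0.002]
wrist_force: [-4.9, -1.7, 21.4]
gripper_width: 0.0004
```

Stop reached again (21 N at z=0.155). Releasing and rising clear.

```bash
python3 -m inch '[[0,0,-0.5,0],[0,0,-1,0],[0,0,-1,0],[0,0,-1,0],[0,0,-2,0]]';python3 -m inch '[[0,0,-3,0],[0,0,-3,0],[0,0,-1,0],[0,0,0,0],[0,0,0,0]]';python3 -m inch '[[0,0,0,0],[0,0,0,0],[0,0,0,0],[0,0,0,0],[0,0,0,0]]'
python3 - <<'E'
from h import *
c=snap('side','side4')
a=np.load('side0.npz')['color']
cv2.imwrite('pics/c4.png',np.hstack([cv2.resize(x,(400,400)) for x in(a[210:360,200:350],c['color'][210:360,200:350])])[:,:,::-1])
D=cv2.absdiff(a,c['color']).max(2)
print('lotion diff',np.median(D[170:235,330:370]),(D[170:235,330:370]>40).sum(),'soap',(D[257:330,236:272]>40).sum())
q=env.observe();print(q['wrist_force'],q['joint_velocities'].round(4))
E
```

```text
t: 9.3
position: [0.571, 0.2363, 0.2071]
tool_rot: [0.0, 0.992, 0.129, -0.001]
wrist_force: [-0.3, -0.2, 0.2]
gripper_width: 0.0007
t: 9.8
position: [0.5711, 0.2364, 0.2762]
tool_rot: [0.0, 0.992, 0.129, -0.001]
wrist_force: [-1.2, -0.6, -0.5]
gripper_width: 0.0008
t: 10.3
position: [0.5716, 0.2366, 0.2775]
tool_rot: [0.0, 0.992, 0.129, -0.0]
wrist_force: [-0.3, -0.6, 0.6]
gripper_width: 0.0007
lotion diff 5.0 0 soap 0
[ 0.55526272 -0.19968741  0.20020819] [ 0.     -0.0009 -0.0001  0.0012  0.0003 -0.0015]
```

View pics/c4.png

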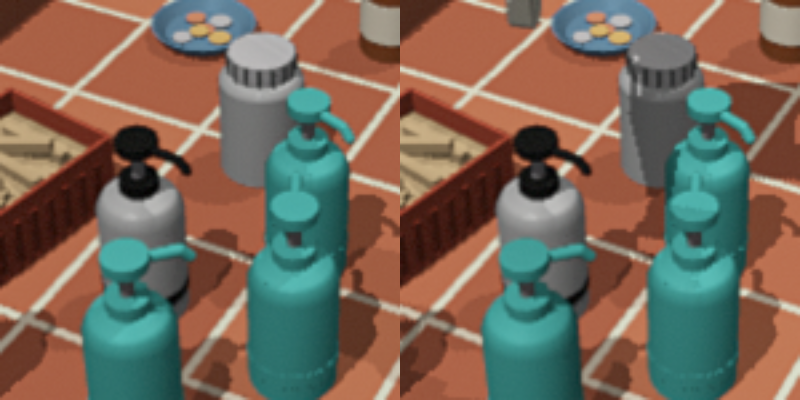

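The soap bottle stands upright in its place with the head up (head at crop (137,143) both before and after). Only shadows have changed. Handing in.

```bash
python3 -c "
from workcell import env
print(env.hand_in())"
```

```text
the job is handed in; nothing more can be done
None
```

I pressed the boot-soap bottle's black pump head down to its stop twice, let it come fully up after each stroke, and handed the job in at about 10.3 s.

- **Strokes:** I pressed straight down with closed fingers. Both strokes stopped at TCP z ≈ 0.155 m, about 20 mm below the head's rest height. The force rose past the spring to about 16 N on the first stroke and 21 N on the second.
- **Return:** A picture after the first stroke showed the head fully up, and the final picture showed the same after the second.
- **Final state:** Comparing the first and last side views, no pixels changed beyond the threshold on the soap bottle or the lotion bottle. The gripper was about 10 cm above the head with wrist force near zero.

No check failed or disagreed. The top view could not confirm the final state because the arm had covered the bottle's head when I looked, so that check rests on the side camera alone.

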